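# Stack tube carriers on a rotator spindle, arms alternating

## Robot

A 7-joint arm with a two-finger parallel gripper is mounted at the origin on the work surface. World frame = base frame: x ahead of the robot, y to its left, z up, the work surface at z = 0. Lengths are in m, angles in degrees, forces in N, time in s.
With the tool pointing down it reaches from about 0.425 to 0.875 m from the base axis. Payload 4.7 kg.
Tool frame: the origin (TCP) lies midway between the tips of the shut fingers; the grasp point (between the pads) lies 19 mm behind it; z points along the fingers, y is the direction in which the jaws open and shut (so a half turn about z gives the same grasp; the last joint's range is limited). The gripper opens to 87 mm and grips with 3 to 60 N. Pads are 19 mm wide; open, the fingers measure 117 mm over their backs; the gripper's body (75 mm by 190 mm) begins 51 mm behind the grasp point.
Start: joints at [67.729, 18.392, -4.016, 83.108, 1.295, 78.541, -3.26], TCP at [0.255, -0.598, 0.223] pointing down, gripper open.
Joint ranges: [-163.93, 163.93], [-17.29, 119.83], [-79.2, 71.16], [3.27, 140.29], [-89.18, 269.18], [5.43, 117.66], [-154.24, 154.24]. Speed limits (degrees/s): [147.25, 147.25, 180, 180, 180, 180, 180].

## Interface

Orientations are given as [roll, pitch, yaw] about the fixed x, y, z axes, in that order (R = Rz(yaw) Ry(pitch) Rx(roll)).
In Python, from cell import env gives the robot as it stands. The module is installed in compiled form; this text tells all that it offers.
- The arm moves only by the tool servo_tool, never from a script. Its argument "plan" is a list of rows, each a list of 3 entries, a list of its own where there are three numbers: the opening, from 0 (shut) to 1 (fully open), then the shift along the tool's x, y, z in cm, then the turn, a rotation vector about the tool's x, y, z in degrees. A call has 1 to 20 rows; each row shifts and turns the pose as measured when the row begins, along the tool's axes as they then stand; what a row does not reach is not made up. A row lasts 1/12 s, in which the tool goes at most 41.7 mm and 7.16 degrees, less where a joint would pass 70% of its speed; a pose out of reach is approached as far as the arm can. A call is refused whole if a number of a shift passes 4.17 or a number of a turn 7.16, either way. A call with a gripper value outside its range is refused whole. The fingers move at their own pace and stop on an object; "force" is the grip in N (left out, the last holds). Time passes only in rows, so rows that do not move let the fingers close. It gives the time, the measured TCP pose, the force and the opening at its end, in the units of the state.
- env.get_obs(): the state, without advancing time (a new reading comes with each control period).
- env.read_camera(name): name is "side" or "top"; returns a dict with "image" (480x640x3 uint8, blue, green, red), "fx", "fy", "cx", "cy" (pixels), "rvec" (rotation vector, rad) and "tvec" (3), from world to camera coordinates, as OpenCV has them. Camera axes: x right, y down, z forward; pixel columns grow to the right and rows downward; lengths in m; the calibration is good to about 2 mm. A picture is of the moment at which its call begins. There is no depth.
- env.sign_off(): hands the job in, once; it reports no verdict.
The state is a dict: "time_s": time; "qpos": joint angles; "joint_velocities": joint speeds; "effort": joint torques, N m; "tool_pos": TCP position; "tool_rot": TCP orientation; "force": force on the tool from outside, world axes, zero at the start; "wrist_torque": the same for the moment, N m; "grip_width": finger opening in m.
Only numpy, scipy, OpenCV 4.12 (cv2) and the standard library are available. Lean on these libraries where they do the work, as an engineer would, in place of code of your own. Each camera call takes 0.05 s, during which the arm holds its last target. There are 200 camera calls.

## Task

Build up the carrier stack of the tube rotator: slide the carrier with the large clips onto the splined spindle with its arm on the opposite side from the arm already fitted, as nearly as the splines allow, then the carrier with the small clips on top of it with its arm exactly opposite again. How the splines stand is not known, so feel for them with light pressure, push each carrier past the spring catch until it sits fully home, and never knock or force the teeth. Let go of both and leave the other things on the bench where they are.

Things in the scene. Friction and masses are not known exactly. Their poses are not given: they have to be found in the camera images.
- base_carrier: Grey plastic bottom carrier, clamped on the upright steel spindle of a tube rotator (white housing 150 x 130 mm, 70 high). Origin: on the spindle axis, under its boss, 72 mm above the bench. x along its arm, z up. Boss 46 mm diameter, 16 high; arm 26 wide, 5 thick, ending 96 mm from the axis, with 4 pairs of small clip fingers up to z = 14 mm
- base_arm_tip (a point): End of the bottom carrier's arm, on its centre line, 2.5 mm above its underside
- spline_foot (a point): Spindle axis at the top of the bottom boss, 88 mm above the bench; the large-clip carrier rests here. From here up 45 mm run 8 straight flat-topped splines, 45 degrees apart, 4.2 mm wide, 31 mm over them, 23 mm core between them. They stand at no set angle to the bottom arm and their angle is not reported. The spindle is worm-geared: it does not turn by hand. Site axes: the housing's
- catch (a point): Spindle axis at the height of the catch, 36.5 mm above spline_foot: two spring balls that stand out of opposite gaps between splines. A carrier does not fall past them by its own weight; it is pushed past with some 5 to 8 N and slides freely below. The spline tops are 8.5 mm higher. Site axes: the housing's
- spindle_top (a point): Tip of the spindle's blunt cone nose, on its axis, 140 mm above the bench, 7 mm above the spline tops; the cone is 16 mm wide at the tip, 23 mm at the splines. Site axes: the housing's, not the splines'
- large_boss (a point): Loose grey carrier for large tubes (2 pairs of clip fingers, 20 mm high), about 90 g, lying flat, right way up. Point: centre of its boss, 8 mm above the underside. x along the arm, z up. Octagonal boss 44 mm across flats, 16 high; pinch the +y and -y flats. Bore: 8 teeth, 45 degrees apart, one on the x axis. On the splines: play 4 degrees, 1.2 mm. Home: 24 mm above base_carrier's origin
- large_arm_tip (a point): End of the large-clip carrier's arm, on its centre line, 96 mm from the boss axis, 2.5 mm above its underside; arm 5 mm thick, 34 wide at the boss, a 50 wide paddle from 34 mm out. Its bore measures 25.8 mm between teeth, 33.6 mm between tooth roots; teeth 4 mm wide. The teeth chip if they are pressed or knocked with more than 60 N
- micro_boss (a point): Loose grey carrier for small tubes (4 pairs of clip fingers, 14 mm high), about 90 g, lying flat, right way up. Like the large-clip carrier (same boss, bore, teeth, axes) but with a narrow arm, 26 mm wide; point at the centre of its boss, 8 mm above the underside. Home: it rests on the large-clip carrier, this point 40 mm above base_carrier's origin
- micro_arm_tip (a point): End of the small-clip carrier's arm, on its centre line, 96 mm from the boss axis, 2.5 mm above its underside
- reagent_bottle: Bystander: glass bottle with a blue cap, 70 mm diameter, 130 mm high; origin under its centre
- slide_box: Bystander: black slide box 87 x 177 mm, 34 mm high; origin under its centre
- tube_rack: Bystander: white microtube rack 75 x 160 mm, 61 mm high over the tubes; origin under its centre
There are look-alikes about, which are no part of the job. Of the things like the part that bears spline_foot, leave any that is green or red; of the rest the larger one is meant.

How it is judged (in metres and radians):
On the way:
1. the large-clip carrier is fully home on the bottom carrier, its arm opposite the bottom arm to within 29 degrees (the nearest splines) (z of large_boss in the frame of base_carrier below 0.026 m and horizontal distance between large_boss and spindle_top below 0.003 m and angle between large_boss's own z axis and vertical below 0.06 rad and x of large_arm_tip in the frame of base_carrier below -0.083 m), for 0.2 s.
At the end, for the whole second after the job is handed in: Large-clip carrier home on the bottom one, arm opposite within 29 degrees; small-clip carrier home on it, arm opposite the large-clip arm within 22 degrees; both within 2 mm of full depth, centred within 3 mm, level within 3 degrees, right way up, at rest, released; bystanders within 30 mm (all of step 1 and z of large_boss in the frame of base_carrier above 0.021 m and z of micro_boss in the frame of base_carrier between 0.037 and 0.042 m and horizontal distance between micro_boss and spindle_top below 0.003 m and angle between micro_boss's own z axis and vertical below 0.06 rad and x of micro_arm_tip in the frame of large_boss below -0.088 m and linear speed of each of large_carrier, micro_carrier below 0.02 m/s); the robot touches nothing.
It fails at once if a carrier is forced: more than 60 N between it and the spindle or bottom carrier (contact force between any of large_carrier, micro_carrier and base_carrier above 60 N).
It fails at once if a carrier is pressed with more than 60 N on the other (contact force between micro_carrier and large_carrier above 60 N).
It fails at once if a bystander is moved more than 30 mm (distance of any of reagent_bottle, slide_box, tube_rack from where it was at the start of the episode above 0.03 m).
It also fails if it takes over 72 s, if anything falls off the work surface, if the arm or the gripper's body presses on something with over 40 N, if the wrist force passes 120 N, or if a joint passes its speed limit or range.

## Working session

There is one attempt and no reset: what is moved stays moved. The work goes in short steps, Python scripts to look and compute and a tool call to move; the robot and the scene stay as the last step left them, time stands still between calls to the robot, and variables do not carry over. Pictures are saved under pics/ and viewed, about 8 in all and at most 12, crops included, and the job is handed in when it is done.

Besides the shell and the picture viewer there is one more tool, called as name(argument=value, ...), one argument or row to a line, values as JSON. servo_tool: Moves the arm, as the interface text tells. Its arguments: {"type":"object","properties":{"plan":{"type":"array"},"force":{"type":"number"}},"required":["plan"]}

```bash
mkdir -p pics; cat > h.py <<'E'
import numpy as np, cv2
from cell import env
from scipy.spatial.transform import Rotation as R
def cam(n):
    c=env.read_camera(n); c['R']=cv2.Rodrigues(np.array(c['rvec'],float))[0]; c['t']=np.array(c['tvec'],float).reshape(3)
    c['C']=-c['R'].T@c['t']; return c
def ray(c,u,v): return c['R'].T@np.array([(u-c['cx'])/c['fx'],(v-c['cy'])/c['fy'],1.])
def onz(c,u,v,z):
    d=ray(c,u,v); return c['C']+d*(z-c['C'][2])/d[2]
def proj(c,P):
    p=c['R']@np.array(P,float)+c['t']; return np.array([c['fx']*p[0]/p[2]+c['cx'],c['fy']*p[1]/p[2]+c['cy']])
E
python3 - <<'E'
from h import *
o=env.get_obs(); print({k:np.round(v,3).tolist() for k,v in o.items()})
for n in('top','side'):
    c=cam(n); cv2.imwrite(f'pics/{n}0.png',c['image']); print(n,c['fx'],c['C'].round(3),c['R'].round(2).tolist())
E
```

```text
{'time_s': 0.0, 'qpos': [67.729, 18.439, -4.017, 83.176, 1.296, 78.539, -3.26], 'joint_velocities': [-0.117, 0.011, 0.081, 0.086, -0.05, -0.067, -0.033], 'effort': [-0.0, -49.13, -0.404, -31.253, -0.064, 0.044, 0.0], 'tool_pos': [0.255, -0.597, 0.221], 'tool_rot': [-179.891, 0.006, 23.083], 'force': [-0.441, 0.359, 0.273], 'wrist_torque': [-0.013, -0.023, -0.02], 'grip_width': 0.087}
top 434.1382954642513 [0.366 0.043 1.229] [[0.02, -1.0, 0.02], [-0.99, -0.02, -0.17], [0.17, -0.01, -0.99]]
side 459.604760021669 [0.282 1.04  0.729] [[-0.97, -0.25, -0.01], [-0.12, 0.49, -0.86], [0.22, -0.83, -0.51]]
```

View pics/top0.png

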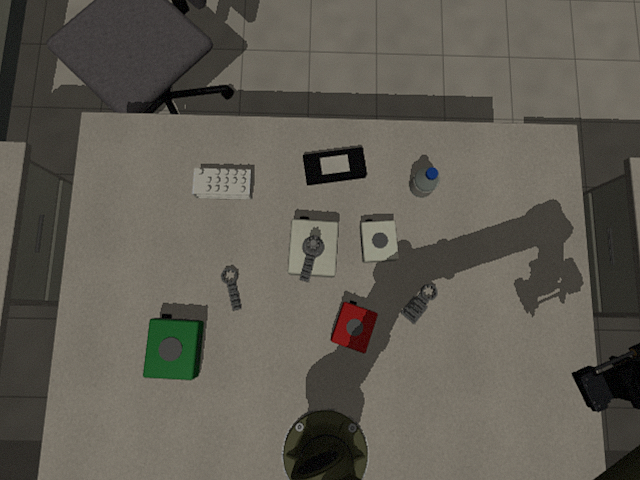

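View pics/side0.png

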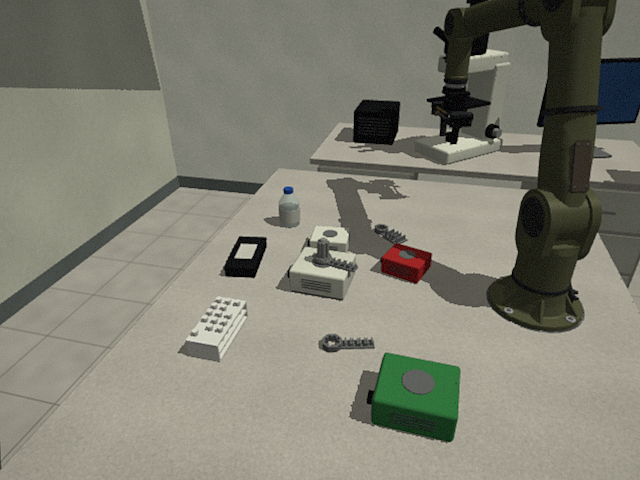

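The top view has four housings: the large white one with a spindle at (313,248), a small white one at (379,240), a green one at (172,348) and a red one at (355,327). Ignoring green and red, the larger white one at (313,248) is meant, and it also carries the spindle and arm. The loose carriers are a narrow arm at (231,287), which is micro, and a wide paddle at (421,300), which is large. I'll confirm this in one enlarged crop.

```bash
python3 - <<'E'
from h import *
c=cam('top'); im=c['image'][205:335,210:450]
b=np.clip(255*(im/255.)**0.6,0,255).astype(np.uint8)
cv2.imwrite('pics/crop1.png',cv2.resize(b,None,fx=3.33,fy=3.33,interpolation=cv2.INTER_CUBIC))
for n,p in dict(mb=(230,272),lb=(429,291)).items(): print(n,onz(c,*p,.016).round(3))
print(onz(c,313,243,.135).round(3))
E
```

```text
mb [0.475 0.276 0.016]
lb [ 0.434 -0.281  0.016]
[0.543 0.046 0.135]
```

View pics/crop1.png

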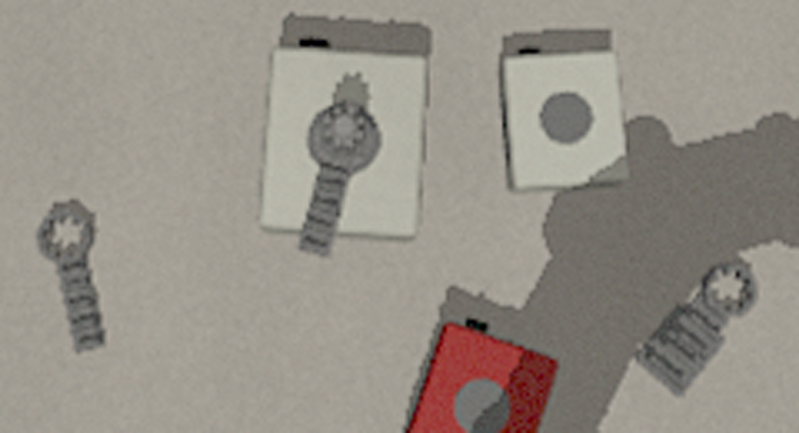

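The crop confirms three things. The large white housing at top-view (313,245) carries the spindle, with its base arm pointing down and slightly left. The paddle carrier (large) has its boss at about (428.5,292). The narrow carrier (micro) has its boss at about (230.5,275). Next I measure them.

```bash
cat > meas.py <<'E'
from h import *
ims=[cam('top') for _ in range(4)]; c=ims[0]; im=np.mean([i['image'].astype(float) for i in ims],0)
lab=cv2.cvtColor((im/255).astype(np.float32),cv2.COLOR_BGR2Lab)
def seg(x0,x1,y0,y1,zt,name):
    r=im[y0:y1,x0:x1]; up=8
    r=cv2.resize(r.astype(np.float32),None,fx=up,fy=up,interpolation=cv2.INTER_CUBIC)
    sat=(r[...,2]-r[...,0])/r.sum(2)   # warm ratio
    h=cv2.normalize(sat,None,0,255,cv2.NORM_MINMAX).astype(np.uint8); h=cv2.GaussianBlur(h,(0,0),3)
    t,m=cv2.threshold(h,0,255,cv2.THRESH_BINARY_INV+cv2.THRESH_OTSU)
    n,l,s,ce=cv2.connectedComponentsWithStats(m); k=1+np.argmax(s[1:,4]); m=(l==k).astype(np.uint8)*255
    cs,hi=cv2.findContours(m,cv2.RETR_CCOMP,cv2.CHAIN_APPROX_NONE)
    o=max(cs,key=cv2.contourArea)
    conv=lambda p:(np.array(p)+.5)/up-.5+[x0,y0]
    holes=[q for q,hh in zip(cs,hi[0]) if hh[3]>=0]
    if holes:
        q=max(holes,key=cv2.contourArea); M=cv2.moments(q); hc=conv([M['m10']/M['m00'],M['m01']/M['m00']])
        print(name,'hole px',hc.round(2),'area mm',cv2.contourArea(q)/64*2.7**2,'xyz',onz(c,*hc,.008).round(4))
    W=np.array([onz(c,*conv(p[0]),zt) for p in o])[:,:2]
    mu=W.mean(0); w,v=np.linalg.eigh(np.cov(W.T)); ax=v[:,1]
    pr=(W-mu)@ax; print(name,'length',np.ptp(pr),'axis deg',np.degrees(np.arctan2(ax[1],ax[0])),'ends',(mu+ax*pr.min()).round(4),(mu+ax*pr.max()).round(4),'width',np.ptp((W-mu)@v[:,0]))
    return cv2.cvtColor(m,cv2.COLOR_GRAY2BGR)
a=seg(212,250,258,318,.012,'micro'); b=seg(396,446,276,328,.012,'large')
h=480; f=lambda x:cv2.resize(x,(int(x.shape[1]*h/x.shape[0]),h))
cv2.imwrite('pics/masks.png',np.hstack([f(a),f(b)]))
E
python3 meas.py
```

```text
micro hole px [228.89 275.7 ] area mm 709.009453125 xyz [0.4651 0.2797 0.008 ]
micro length 0.11891706613317132 axis deg -163.54045048753747 ends [0.4866 0.2853] [0.3725 0.2516] width 0.04572481104645376
large hole px [428.39 291.53] area mm 636.0525000000001 xyz [ 0.4325 -0.2809  0.008 ]
large length 0.1205599243043927 axis deg 139.78735275674134 ends [ 0.4502 -0.2955] [ 0.3581 -0.2176] width 0.050688637592119584
```

View pics/masks.png

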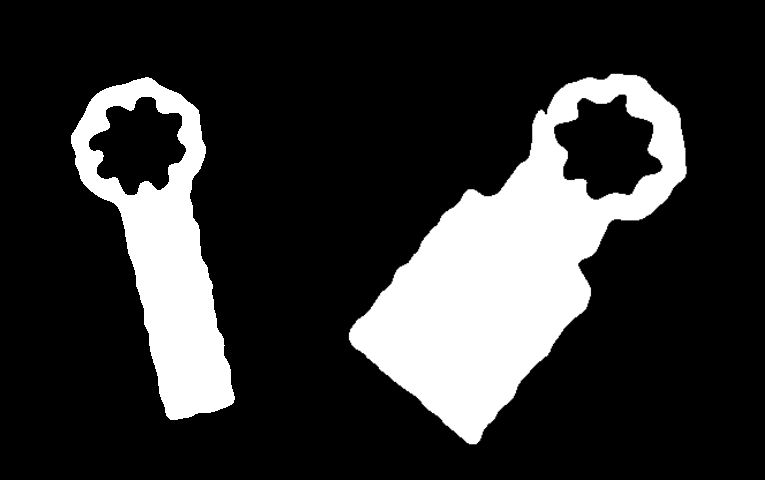

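The masks are clean. Both outlines are about 119 mm long against 118 expected, and boss to tip is about 97 mm against 96 expected. Next are the spindle and base arm.

```bash
cat > spin.py <<'E'
from h import *
out=[]
for n,(x0,x1,y0,y1) in dict(top=(285,343,212,286),side=(286,362,232,300)).items():
    ims=[cam(n) for _ in range(6)]; c=ims[0]; im=np.mean([i['image'].astype(float) for i in ims],0).astype(np.float32)
    r=cv2.resize(im[y0:y1,x0:x1],None,fx=8,fy=8,interpolation=cv2.INTER_CUBIC)
    g=r.mean(2); sat=(r[...,2]-r[...,0])/r.sum(2)
    if n=='top':
        np.save('top.npy',im)
        m=((g<125)&(sat<.045)).astype(np.uint8)*255
    r=np.clip(255*(np.clip(r,0,255)/200)**.8,0,255).astype(np.uint8)
    # ticks
    for P in ([.543,.046,.14],):
        pass
    out.append(cv2.resize(r,(390,500)) if 0 else r)
    print(n,r.shape, np.percentile(g,[5,25,50,75,95]).round(0), np.percentile(sat,[5,25,50,75,95]).round(3))
H=max(o.shape[0] for o in out)
out=[cv2.copyMakeBorder(o,0,H-o.shape[0],0,0,cv2.BORDER_CONSTANT) for o in out]
o=np.hstack(out); s=min(1,800/o.shape[1]); print('scale',s); cv2.imwrite('pics/spin.png',cv2.resize(o,None,fx=s,fy=s,interpolation=cv2.INTER_AREA))
E
python3 spin.py
```

```text
top (592, 464, 3) [ 53.  82. 114. 135. 141.] [0.014 0.042 0.044 0.049 0.052]
side (544, 608, 3) [ 55.  87. 131. 166. 199.] [0.009 0.033 0.035 0.039 0.041]
scale 0.746268656716418
```

View pics/spin.png

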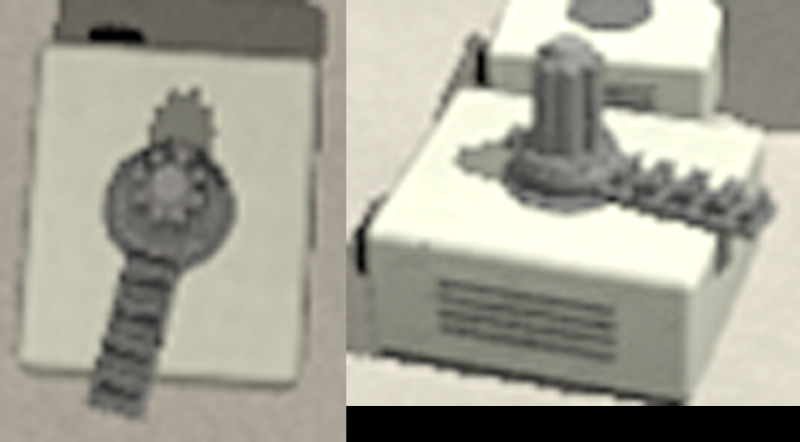

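```bash
cat > spin2.py <<'E'
from h import *
from scipy.ndimage import map_coordinates
c=cam('top'); im=np.load('top.npy'); x0,x1,y0,y1=285,343,212,286; up=8
r=cv2.resize(im[y0:y1,x0:x1],None,fx=up,fy=up,interpolation=cv2.INTER_CUBIC)
sat=cv2.GaussianBlur((r[...,2]-r[...,0])/r.sum(2),(0,0),3)
m=(sat<.03).astype(np.uint8)*255
n,l,s,ce=cv2.connectedComponentsWithStats(m); 
print([(a.tolist(),b.round(0).tolist()) for a,b in zip(s,ce) if a[4]>500])
k=l[int((245-y0)*up),int((313.5-x0)*up)+40]; m=(l==k).astype(np.uint8)*255
conv=lambda p:(np.array(p,float)+.5)/up-.5+[x0,y0]
o=max(cv2.findContours(m,cv2.RETR_EXTERNAL,cv2.CHAIN_APPROX_NONE)[0],key=cv2.contourArea)[:,0]
W=np.array([onz(c,*conv(p),.086)[:2] for p in o])
# boss circle: robust fit of r=23mm
from scipy.optimize import least_squares
sel=W[W[:,0]>.52]
f=least_squares(lambda q:np.hypot(*(sel-q[:2]).T)-q[2],[.54,.045,.023],loss='soft_l1',f_scale=.001); print('boss circle',f.x.round(4),'rms',np.sqrt(np.mean(f.fun**2)))
q=f.x[:2]
Wa=np.array([onz(c,*conv(p),.079)[:2] for p in o]); far=np.hypot(*(Wa-q).T)
A=Wa[(far>.035)]
mu=A.mean(0); 
# arm: filled points at each distance -> centreline
ys,xs=np.nonzero(m); F=np.array([onz(c,*conv(p),.079)[:2] for p in np.c_[xs,ys][::7]]); d=np.hypot(*(F-q).T)
G=F[(d>.04)&(d<.09)]; w,v=np.linalg.eigh(np.cov(G.T)); a=v[:,1]; a=a if a[0]<0 else -a
print('arm yaw pca',np.degrees(np.arctan2(a[1],a[0])),'from centre',np.degrees(np.arctan2(*(G.mean(0)-q)[::-1])),'reach',((F-q)@a).max())
# spline phase about axis at given centre
gray=im.mean(2)
for z,rad in((.133,.0145),(.133,.0135),(.136,.012),(.133,.013)):
  for cc in (q,):
    th=np.radians(np.arange(0,360,1.)); P=np.array([proj(c,[cc[0]+rad*np.cos(t),cc[1]+rad*np.sin(t),z]) for t in th])
    g=map_coordinates(gray,[P[:,1],P[:,0]],order=3); F8=np.fft.fft(g-g.mean())/len(g); print(z,rad,'k4..12 amp',np.abs(F8[4:13]).round(2),'bright phase deg',(-np.degrees(np.angle(F8[8]))/8)%45)
cv2.imwrite('pics/m2.png',m)
# tip triangulation: project circle axis to both
cs=cam('side')
for z in(.14,.088): print(z,proj(c,[*q,z]).round(1),proj(cs,[*q,z]).round(1))
E
python3 spin2.py
```

```text
[([0, 0, 464, 592, 236695], [235.0, 287.0]), ([119, 189, 194, 370, 37971], [207.0, 346.0])]
boss circle [0.5421 0.0463 0.0287] rms 0.000563043291217259
arm yaw pca 166.8610623539212 from centre 166.0368835331717 reach 0.09377522631263224
0.133 0.0145 k4..12 amp [1.09 1.34 1.37 2.42 7.72 6.01 1.57 0.5  0.96] bright phase deg 22.32376
0.133 0.0135 k4..12 amp [1.55 1.62 1.97 3.98 7.87 4.75 0.86 0.29 1.  ] bright phase deg 22.310148
0.136 0.012 k4..12 amp [2.03 1.6  1.27 3.47 6.78 1.58 0.05 0.7  0.6 ] bright phase deg 21.595903
0.133 0.013 k4..12 amp [1.92 1.69 1.93 4.56 7.3  3.77 0.53 0.47 0.97] bright phase deg 22.178244
0.14 [312.8 242.9] [322.  238.8]
0.088 [312.7 246. ] [322.2 256. ]
```

```bash
cat > spin3.py <<'E'
from h import *
c=cam('top'); im=np.load('top.npy'); up=8
x0,x1,y0,y1=305,321,235,251
r=cv2.resize(im[y0:y1,x0:x1],None,fx=up,fy=up,interpolation=cv2.INTER_CUBIC).mean(2)
m=(r>np.percentile(r,82)).astype(np.uint8); n,l,s,ce=cv2.connectedComponentsWithStats(m)
k=max(range(1,n),key=lambda i:s[i,4]); p=(ce[k]+.5)/up-.5+[x0,y0]; print('tip blob',p.round(2),'area mm2',s[k,4]/64*2.52**2,'(200 expected)',onz(c,*p,.14).round(4))
cs=[cam('side') for _ in range(6)]; ims=np.mean([i['image'].astype(float) for i in cs],0).astype(np.float32); cs=cs[0]
sat=(ims[...,2]-ims[...,0])/ims.sum(2)
for z in(.128,.12,.112,.105):
    u,v=proj(cs,[.5425,.0463,z]); row=sat[int(round(v))]; xs=np.arange(305,342,.1); g=np.interp(xs,np.arange(640),row); ins=xs[g<.025]
    ins=ins[(abs(ins-u)<12)]; print(z,'row',int(round(v)),'edges',ins.min(),ins.max(),'mid',(ins.min()+ins.max())/2,'pred',u.round(2),'w px',np.ptp(ins),'px/mm',cs['fx']/(cs['R']@[.5425,.0463,z]+cs['t'])[2]/1000)
E
python3 spin3.py
```

```text
tip blob [312.84 242.44] area mm2 149.03595 (200 expected) [0.5434 0.0461 0.14  ]
0.128 row 243 edges 316.60000000000264 328.3000000000053 mid 322.45000000000397 pred 321.92 w px 11.70000000000266 px/mm 0.38611734463379477
0.12 row 246 edges 317.00000000000273 331.300000000006 mid 324.15000000000435 pred 321.95 w px 14.300000000003251 px/mm 0.38480646482450975
0.112 row 248 edges 317.2000000000028 332.40000000000623 mid 324.8000000000045 pred 321.98 w px 15.200000000003456 px/mm 0.3835044558499548
0.105 row 250 edges 317.3000000000028 328.50000000000534 mid 322.90000000000407 pred 322.0 w px 11.200000000002547 px/mm 0.38237240427582314spin3.py:8: RuntimeWarning: invalid value encountered in divide
  sat=(ims[...,2]-ims[...,0])/ims.sum(2)
```

servo_tool(
  plan=[
    [1,[0,0,0],[0,0,-7]],
    [1,[0,0,0],[0,0,-7]],
    [1,[0,0,0],[0,0,-7]],
    [1,[0,0,0],[0,0,-7]],
    [1,[0,0,0],[0,0,-7]],
    [1,[0,0,0],[0,0,-7]],
    [1,[0,0,0],[0,0,-7]],
    [1,[0,0,0],[0,0,-7]],
    [1,[0,0,0],[0,0,-7]],
    [1,[0,0,0],[0,0,-7]],
    [1,[0,0,0],[0,0,-7]],
    [1,[0,0,0],[0,0,-7]],
    [1,[0,0,0],[0,0,-7]],
    [1,[0,0,0],[0,0,-7]],
    [1,[0,0,0],[0,0,-7]],
    [1,[0,0,0],[0,0,-7]],
    [1,[0,0,0],[0,0,-5]],
    [1,[0,0,0],[0,0,0]],
  ],
)

```text
time_s: 2.9
tool_pos: [0.2544, -0.5982, 0.2227]
tool_rot: [-180.0, 0.0, 143.2]
force: [0.2, 0.5, -0.1]
grip_width: 0.0871
```

servo_tool(
  plan=[
    [1,[0,0,0],[0,0,3.4]],
    [1,[0,0,0],[0,0,0]],
    [1,[0.7,3.6,0],[0,0,0]],
    [1,[0.7,3.6,0],[0,0,0]],
    [1,[0.7,3.6,0],[0,0,0]],
    [1,[0.7,3.6,0],[0,0,0]],
    [1,[0.7,3.6,0],[0,0,0]],
    [1,[0.7,3.6,0],[0,0,0]],
    [1,[0.7,3.6,0],[0,0,0]],
    [1,[0.7,3.6,0],[0,0,0]],
    [1,[0.7,3.6,0],[0,0,0]],
    [1,[0.7,3.3,0],[0,0,0]],
    [1,[0,0,0],[0,0,0]],
  ],
)

```text
time_s: 3.98
tool_pos: [0.4402, -0.272, 0.221]
tool_rot: [-179.8, 0.2, 138.4]
force: [0.3, 1.0, 1.0]
grip_width: 0.0871
```

```bash
cat > d.py <<'E'
import sys
from h import *
def go(x,y,z,yaw):
    o=env.get_obs(); p=np.array(o['tool_pos']); Rm=R.from_euler('xyz',o['tool_rot'],degrees=True)
    tgt=R.from_euler('xyz',[180,0,yaw],degrees=True)
    print('t',round(o['time_s'],2),'pos',p.round(4),'rot',np.round(o['tool_rot'],2),'F',np.round(o['force'],2),'T',np.round(o['wrist_torque'],2),'grip',round(o['grip_width'],4))
    print('shift cm (current axes)',(Rm.inv().apply(np.array([x,y,z])-p)*100).round(2),'(after turn)',(tgt.inv().apply(np.array([x,y,z])-p)*100).round(2),'turn',(Rm.inv()*tgt).as_rotvec(degrees=True).round(2), 'q',np.round(o['qpos'],0))
if __name__=='__main__': go(*map(float,sys.argv[1:]))
E
python3 d.py 0.4325 -0.2809 0.003 139.8
```

```text
t 3.98 pos [ 0.4402 -0.272   0.221 ] rot [-179.81    0.21  138.39] F [0.28 1.   1.01] T [ 0.12 -0.17 -0.  ] grip 0.0871
shift cm (current axes) [ 0.07 -1.1  21.8 ] (after turn) [ 2.00e-02 -1.18e+00  2.18e+01] turn [-0.19  0.2  -1.41] q [ 61.   4. -34. 101.   2.  76.  75.]
```

servo_tool(
  plan=[
    [1,[0,-1.1,0],[0,0,-1.4]],
    [1,[0,0,3],[0,0,0]],
    [1,[0,0,4],[0,0,0]],
    [1,[0,0,4],[0,0,0]],
    [1,[0,0,3],[0,0,0]],
    [1,[0,0,2],[0,0,0]],
    [1,[0,0,0],[0,0,0]],
    [1,[0,0,0],[0,0,0]],
  ],
)

```text
time_s: 4.65
tool_pos: [0.4385, -0.2804, 0.0602]
tool_rot: [-179.7, 0.9, 140.2]
force: [0.6, 0.0, 1.0]
grip_width: 0.0871
```

```bash
python3 d.py 0.4325 -0.2809 0.003 139.8
```

```text
t 4.65 pos [ 0.4385 -0.2804  0.0602] rot [-179.74    0.9   140.21] F [0.61 0.04 1.04] T [ 0.09 -0.14  0.01] grip 0.0871
shift cm (current axes) [ 0.52 -0.4   5.72] (after turn) [ 0.43 -0.43  5.72] turn [-0.26  0.91  0.41] q [ 60.  13. -33. 112.   9.  57.  72.]
```

servo_tool(
  plan=[
    [1,[0.45,-0.42,0],[-0.25,0.9,0.4]],
    [1,[0,0,0],[0,0,0]],
    [1,[0,0,2],[0,0,0]],
    [1,[0,0,2],[0,0,0]],
    [1,[0,0,1],[0,0,0]],
    [1,[0,0,0.3],[0,0,0]],
    [1,[0,0,0],[0,0,0]],
    [1,[0,0,0],[0,0,0]],
  ],
)

```text
time_s: 5.32
tool_pos: [0.439, -0.2883, 0.0177]
tool_rot: [-180.0, 1.1, 139.5]
force: [0.5, -0.5, 0.3]
grip_width: 0.0871
```

```bash
python3 d.py 0.4325 -0.2809 0.003 139.8
```

```text
t 5.32 pos [ 0.439  -0.2883  0.0177] rot [-179.97    1.05  139.5 ] F [ 0.53 -0.54  0.3 ] T [ 0.04 -0.17 -0.04] grip 0.0871
shift cm (current axes) [1.01 0.14 1.45] (after turn) [0.98 0.15 1.47] turn [-0.03  1.05 -0.3 ] q [ 59.  17. -32. 113.  12.  52.  71.]
```

servo_tool(
  plan=[
    [1,[0.9,0.15,0],[0,1,-0.3]],
    [1,[0,0,0],[0,0,0]],
    [1,[0,0,0],[0,0,0]],
  ],
)

```text
time_s: 5.57
tool_pos: [0.4342, -0.2817, 0.0202]
tool_rot: [-180.0, 0.2, 139.8]
force: [0.2, -0.7, 0.3]
grip_width: 0.0869
```

```bash
python3 d.py 0.4325 -0.2809 0.003 139.8
```

```text
t 5.57 pos [ 0.4342 -0.2817  0.0202] rot [-179.96    0.18  139.83] F [ 0.23 -0.68  0.31] T [ 0.01 -0.13 -0.  ] grip 0.0869
shift cm (current axes) [ 0.19 -0.04  1.72] (after turn) [ 0.18 -0.05  1.72] turn [-0.04  0.18  0.03] q [ 59.  17. -32. 113.  11.  53.  71.]
```

servo_tool(
  plan=[
    [1,[0.3,-0.03,1.0],[0,0.3,0]],
    [1,[0.2,0,0.7],[0,0.2,0]],
    [1,[0,0,0.1],[0,0,0]],
  ],
)

```text
time_s: 5.82
tool_pos: [0.4307, -0.2791, 0.0022]
tool_rot: [-179.9, -0.2, 139.8]
force: [0.2, 0.3, -0.8]
grip_width: 0.087
```

```bash
python3 d.py 0.4325 -0.2809 0.003 139.8
```

```text
t 5.82 pos [ 0.4307 -0.2791  0.0022] rot [-179.94   -0.18  139.83] F [ 0.18  0.32 -0.75] T [ 0.03 -0.1   0.01] grip 0.087
shift cm (current axes) [-0.25 -0.02 -0.08] (after turn) [-0.25 -0.02 -0.08] turn [-0.06 -0.18  0.03] q [ 59.  18. -32. 114.  12.  51.  70.]
```

servo_tool(
  plan=[
    [1,[-0.2,0,-0.05],[0,-0.1,0]],
    [0.4,[0,0,0],[0,0,0]],
    [0.4,[0,0,0],[0,0,0]],
    [0.4,[0,0,0],[0,0,0]],
    [0.4,[0,0,0],[0,0,0]],
    [0.4,[0,0,0],[0,0,0]],
    [0.4,[0,0,0],[0,0,0]],
  ],
  force=25,
)

```text
time_s: 6.4
tool_pos: [0.4318, -0.28, 0.0014]
tool_rot: [-180.0, -0.2, 139.8]
force: [0.8, -0.7, -1.2]
grip_width: 0.0549
```

```bash
python3 d.py 0.4325 -0.2809 0.003 139.8
```

```text
t 6.4 pos [ 0.4318 -0.28    0.0014] rot [-179.96   -0.21  139.84] F [ 0.79 -0.74 -1.2 ] T [ 0.03 -0.16 -0.02] grip 0.0549
shift cm (current axes) [-0.11 -0.03 -0.16] (after turn) [-0.11 -0.03 -0.16] turn [-0.04 -0.21  0.04] q [ 58.  18. -32. 114.  12.  51.  70.]
```

servo_tool(
  plan=[
    [0.4,[-0.1,0,-0.15],[0,-0.2,0]],
    [0,[0,0,0],[0,0,0]],
    [0,[0,0,0],[0,0,0]],
    [0,[0,0,0],[0,0,0]],
    [0,[0,0,0],[0,0,0]],
    [0,[0,0,0],[0,0,0]],
  ],
  force=25,
)

```text
time_s: 6.9
tool_pos: [0.4326, -0.2808, 0.0032]
tool_rot: [-180.0, 0.0, 139.8]
force: [0.7, -0.1, -0.6]
grip_width: 0.044
```

```bash
python3 d.py 0.4325 -0.2809 0.003 139.8
```

```text
t 6.9 pos [ 0.4326 -0.2808  0.0032] rot [-1.7996e+02  4.0000e-02  1.3983e+02] F [ 0.66 -0.15 -0.6 ] T [ 0.1  -0.19  0.07] grip 0.044
shift cm (current axes) [ 0.   -0.02  0.02] (after turn) [ 0.   -0.02  0.02] turn [-0.04  0.04  0.03] q [ 59.  18. -32. 114.  12.  51.  70.]
```

servo_tool(
  plan=[
    [0,[0,0,-2],[0,0,0]],
    [0,[0,0,-4],[0,0,0]],
    [0,[0,0,-4],[0,0,0]],
    [0,[0,0,-4],[0,0,7]],
    [0,[0,0,-4],[0,0,7]],
    [0,[0,0,-2],[0,0,7]],
    [0,[0,0,0],[0,0,7]],
    [0,[0,0,0],[0,0,7]],
    [0,[0,0,0],[0,0,7]],
    [0,[0,0,0],[0,0,7]],
    [0,[0,0,0],[0,0,7]],
    [0,[0,0,0],[0,0,7]],
    [0,[0,0,0],[0,0,7]],
    [0,[0,0,0],[0,0,7]],
    [0,[0,0,0],[0,0,7]],
    [0,[0,0,0],[0,0,7]],
    [0,[0,0,0],[0,0,7]],
    [0,[0,0,0],[0,0,7]],
    [0,[0,0,0],[0,0,7]],
    [0,[0,0,0],[0,0,7]],
  ],
)

```text
time_s: 8.57
tool_pos: [0.4288, -0.2765, 0.2096]
tool_rot: [-179.6, 0.4, 18.1]
force: [-0.3, 0.8, -0.3]
grip_width: 0.0436
```

```bash
python3 d.py 0.543 0.0462 0.2 -0.2
```

```text
t 8.57 pos [ 0.4288 -0.2765  0.2096] rot [-179.6     0.4    18.12] F [-0.25  0.77 -0.34] T [0.03 0.07 0.03] grip 0.0436
shift cm (current axes) [ 20.9  -27.11   1.  ] (after turn) [ 11.31 -32.31   0.96] turn [-0.33  0.46 18.32] q [ 58.   4. -29. 102.   2.  75. -43.]
```

servo_tool(
  plan=[
    [0,[0,0,0.5],[0,0,6.5]],
    [0,[0,0,0],[0,0,6.5]],
    [0,[0,0,0],[0,0,4]],
    [0,[0,0,0],[0,0,0]],
    [0,[1.2,-3.6,0],[0,0,0]],
    [0,[1.2,-3.6,0],[0,0,0]],
    [0,[1.2,-3.6,0],[0,0,0]],
    [0,[1.2,-3.6,0],[0,0,0]],
    [0,[1.2,-3.6,0],[0,0,0]],
    [0,[1.2,-3.6,0],[0,0,0]],
    [0,[1.2,-3.6,0],[0,0,0]],
    [0,[1.2,-3.6,0],[0,0,0]],
    [0,[0.5,-1.5,0],[0,0,0]],
    [0,[0,0,0],[0,0,0]],
    [0,[0,0,0],[0,0,0]],
  ],
)

```text
time_s: 9.82
tool_pos: [0.5282, 0.0398, 0.2018]
tool_rot: [-179.6, 0.7, 1.1]
force: [-0.1, -0.7, -0.7]
grip_width: 0.0437
```

```bash
python3 d.py 0.543 0.0462 0.155 -0.2
python3 - <<'E'
from h import *
a=cam('top')['image'][190:300,250:390]; b=cam('side')['image'][190:300,260:400]
cv2.imwrite('pics/p6.png',cv2.resize(np.hstack([a,b]),None,fx=2.85,fy=2.85,interpolation=cv2.INTER_CUBIC))
E
```

```text
t 9.82 pos [0.5282 0.0398 0.2018] rot [-179.64    0.69    1.1 ] F [-0.12 -0.71 -0.71] T [-0.04  0.03 -0.04] grip 0.0437
shift cm (current axes) [ 1.54 -0.59  4.67] (after turn) [ 1.47 -0.65  4.68] turn [-0.36  0.7   1.3 ] q [  35.    9.  -45.  100.    6.   75. -101.]
```

View pics/p6.png

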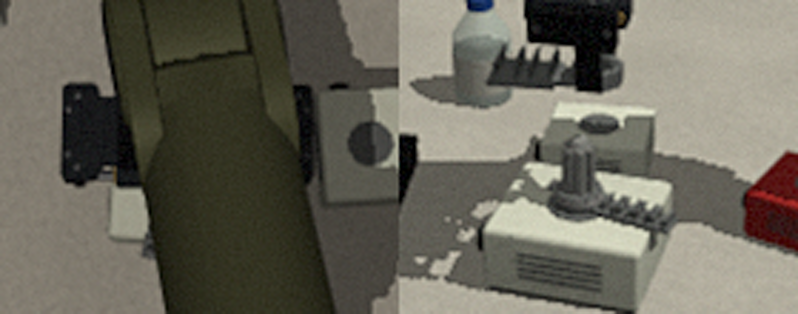

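The carrier is held level with its paddle pointing away (+x), above and behind the spindle at side-crop (577,150). Next I align and come down over the nose.

servo_tool(
  plan=[
    [0,[1.4,-0.6,1.5],[-0.3,0.7,1.3]],
    [0,[0,0,1],[0,0,0]],
    [0,[0,0,0.8],[0,0,0]],
    [0,[0,0,0],[0,0,0]],
  ],
)

```text
time_s: 10.25
tool_pos: [0.5415, 0.0352, 0.1671]
tool_rot: [179.7, 0.0, -1.0]
force: [0.4, -0.0, -1.6]
grip_width: 0.0439
```

```bash
python3 d.py 0.543 0.0462 0.155 -0.2
```

```text
t 10.25 pos [0.5415 0.0352 0.1671] rot [ 1.7971e+02  3.0000e-02 -1.0000e+00] F [ 0.37 -0.03 -1.58] T [ 0.01  0.07 -0.01] grip 0.0439
shift cm (current axes) [ 0.13 -1.11  1.21] (after turn) [ 0.15 -1.1   1.21] turn [ 0.29  0.04 -0.8 ] q [  34.   12.  -45.  101.    9.   71. -105.]
```

servo_tool(
  plan=[
    [0,[0.15,-0.9,0.4],[0.2,0,-0.5]],
    [0,[0,0,0.3],[0,0,0]],
    [0,[0,0,0],[0,0,0]],
  ],
)

```text
time_s: 10.5
tool_pos: [0.5424, 0.0412, 0.1593]
tool_rot: [179.8, 0.1, -0.7]
force: [-0.9, -0.3, -1.5]
grip_width: 0.0437
```

```bash
python3 d.py 0.543 0.0462 0.150 -0.2
```

```text
t 10.5 pos [0.5424 0.0412 0.1593] rot [ 1.7984e+02  1.4000e-01 -6.9000e-01] F [-0.88 -0.32 -1.49] T [0.01 0.03 0.02] grip 0.0437
shift cm (current axes) [ 0.06 -0.5   0.93] (after turn) [ 0.06 -0.5   0.93] turn [ 0.16  0.14 -0.49] q [  33.   12.  -45.  102.    9.   70. -105.]
```

servo_tool(
  plan=[
    [0,[0.06,-0.55,0.3],[0.2,0.1,-0.4]],
    [0,[0,-0.1,0.3],[0,0,0]],
    [0,[0,-0.1,0.2],[0,0,0]],
  ],
)

```text
time_s: 10.75
tool_pos: [0.5437, 0.0491, 0.1518]
tool_rot: [-180.0, -0.1, -0.3]
force: [-0.3, -0.7, -1.5]
grip_width: 0.044
```

```bash
python3 d.py 0.543 0.0462 0.140 -0.2
```

```text
t 10.75 pos [0.5437 0.0491 0.1518] rot [-1.7997e+02 -8.0000e-02 -2.6000e-01] F [-0.26 -0.66 -1.54] T [-0.01  0.02  0.06] grip 0.044
shift cm (current axes) [-0.07  0.29  1.18] (after turn) [-0.06  0.29  1.18] turn [-0.03 -0.08 -0.06] q [  32.   13.  -45.  102.   10.   69. -106.]
```

servo_tool(
  plan=[
    [0,[-0.05,0.2,0.3],[0,0,0]],
    [0,[0,0,0.3],[0,0,0]],
    [0,[0,0,0.2],[0,0,0]],
  ],
)

```text
time_s: 11.0
tool_pos: [0.5432, 0.0478, 0.1433]
tool_rot: [-180.0, -0.1, -0.2]
force: [0.3, 0.8, -1.3]
grip_width: 0.0434
```

```bash
python3 d.py 0.543 0.0462 0.136 -0.2
```

```text
t 11.0 pos [0.5432 0.0478 0.1433] rot [-1.7996e+02 -1.2000e-01 -1.8000e-01] F [ 0.26  0.77 -1.3 ] T [-0.02  0.05 -0.  ] grip 0.0434
shift cm (current axes) [-0.02  0.16  0.73] (after turn) [-0.02  0.16  0.73] turn [-0.04 -0.12  0.02] q [  32.   13.  -45.  103.   10.   68. -106.]
```

servo_tool(
  plan=[
    [0,[0,0.12,0.2],[0,0,0]],
    [0,[0,0.03,0.2],[0,0,0]],
    [0,[0,0,0.15],[0,0,0]],
    [0,[0,0,0],[0,0,0]],
  ],
)

```text
time_s: 11.33
tool_pos: [0.543, 0.0457, 0.1366]
tool_rot: [-180.0, -0.1, -0.2]
force: [0.0, 0.3, -1.8]
grip_width: 0.0439
```

```bash
python3 d.py 0.543 0.0462 0.133 -0.2
```

```text
t 11.33 pos [0.543  0.0457 0.1366] rot [-1.7997e+02 -7.0000e-02 -2.1000e-01] F [ 0.04  0.35 -1.82] T [ 0.03 -0.01 -0.04] grip 0.0439
shift cm (current axes) [-0.   -0.05  0.36] (after turn) [-0.   -0.05  0.36] turn [-0.03 -0.07 -0.01] q [  32.   14.  -45.  103.   10.   67. -106.]
```

servo_tool(
  plan=[
    [0,[0,0,0.15],[0,0,0]],
    [0,[0,0,0.15],[0,0,0]],
    [0,[0,0,0.15],[0,0,0]],
    [0,[0,0,0.1],[0,0,0]],
  ],
)

```text
time_s: 11.67
tool_pos: [0.5441, 0.0452, 0.1317]
tool_rot: [180.0, -0.2, -0.2]
force: [-0.5, -0.2, -0.2]
grip_width: 0.0438
```

```bash
python3 d.py 0.543 0.0462 0.130 -0.2
```

```text
t 11.67 pos [0.5441 0.0452 0.1317] rot [179.99  -0.21  -0.24] F [-0.47 -0.15 -0.16] T [-0.    0.04  0.02] grip 0.0438
shift cm (current axes) [-0.11 -0.1   0.17] (after turn) [-0.11 -0.1   0.17] turn [ 0.01 -0.21 -0.04] q [  32.   14.  -45.  104.   11.   67. -106.]
```

servo_tool(
  plan=[
    [0,[-0.05,-0.05,0.15],[0,0,0]],
    [0,[0,0,0.15],[0,0,0]],
    [0,[0,0,0.15],[0,0,0]],
  ],
)

```text
time_s: 11.92
tool_pos: [0.5448, 0.0454, 0.128]
tool_rot: [180.0, -0.4, -0.3]
force: [-0.7, -0.7, 2.5]
grip_width: 0.0437
```

```bash
python3 d.py 0.543 0.0462 0.128 -0.2
```

```text
t 11.92 pos [0.5448 0.0454 0.128 ] rot [179.95  -0.36  -0.26] F [-0.7  -0.74  2.55] T [-0.11  0.27 -0.02] grip 0.0437
shift cm (current axes) [-0.18 -0.08  0.  ] (after turn) [-0.18 -0.08  0.  ] turn [ 0.05 -0.36 -0.06] q [  32.   14.  -45.  104.   11.   66. -106.]
```

servo_tool(
  plan=[
    [0,[-0.1,0,0.15],[0,-0.3,0]],
    [0,[0,0,0.2],[0,0,0]],
    [0,[0,0,0.2],[0,0,0]],
  ],
)

```text
time_s: 12.17
tool_pos: [0.5446, 0.0454, 0.123]
tool_rot: [179.9, -0.1, -0.3]
force: [-1.0, -0.5, 1.4]
grip_width: 0.0439
```

```bash
python3 d.py 0.543 0.0462 0.12 -0.2
```

```text
t 12.17 pos [0.5446 0.0454 0.123 ] rot [ 1.7994e+02 -1.5000e-01 -2.7000e-01] F [-1.02 -0.54  1.39] T [-0.13  0.09  0.01] grip 0.0439
shift cm (current axes) [-0.16 -0.08  0.3 ] (after turn) [-0.16 -0.08  0.3 ] turn [ 0.06 -0.15 -0.07] q [  32.   15.  -45.  104.   11.   66. -107.]
```

servo_tool(
  plan=[
    [0,[0,0,0.25],[0,0,0]],
    [0,[0,0,0.25],[0,0,0]],
    [0,[0,0,0.25],[0,0,0]],
    [0,[0,0,0.25],[0,0,0]],
  ],
)

```text
time_s: 12.5
tool_pos: [0.5445, 0.0454, 0.1119]
tool_rot: [179.9, -0.1, -0.3]
force: [0.3, -1.0, 0.3]
grip_width: 0.0437
```

```bash
python3 d.py 0.543 0.0462 0.1 -0.2
```

```text
t 12.5 pos [0.5445 0.0454 0.1119] rot [ 1.7993e+02 -1.3000e-01 -2.7000e-01] F [ 0.27 -1.02  0.33] T [-0.14 -0.03  0.03] grip 0.0437
shift cm (current axes) [-0.15 -0.08  1.19] (after turn) [-0.15 -0.08  1.19] turn [ 0.07 -0.13 -0.07] q [  32.   15.  -44.  105.   12.   65. -107.]
```

servo_tool(
  plan=[
    [0,[0,0,0.3],[0,0,0]],
    [0,[0,0,0.3],[0,0,0]],
    [0,[0,0,0.3],[0,0,0]],
    [0,[0,0,0.25],[0,0,0]],
    [0,[0,0,0.2],[0,0,0]],
    [0,[0,0,0.15],[0,0,0]],
    [0,[0,0,0.15],[0,0,0]],
  ],
)

```text
time_s: 13.08
tool_pos: [0.5439, 0.0451, 0.0915]
tool_rot: [180.0, -0.0, -0.3]
force: [1.0, -0.5, -0.4]
grip_width: 0.0439
```

```bash
python3 d.py 0.5445 0.0454 0.091 -0.2
```

```text
t 13.08 pos [0.5439 0.0451 0.0915] rot [ 1.7998e+02 -5.0000e-02 -2.8000e-01] F [ 1.01 -0.51 -0.38] T [-0.14 -0.14 -0.04] grip 0.0439
shift cm (current axes) [ 0.06 -0.03  0.05] (after turn) [ 0.06 -0.03  0.05] turn [ 0.02 -0.05 -0.08] q [  31.   17.  -44.  106.   13.   63. -108.]
```

servo_tool(
  plan=[
    [0,[0.03,0,0.12],[0,0,0]],
    [0,[0,0,0.12],[0,0,0]],
    [0,[0,0,0.12],[0,0,0]],
  ],
)

```text
time_s: 13.33
tool_pos: [0.544, 0.0451, 0.0912]
tool_rot: [179.8, 0.1, -0.3]
force: [-2.8, -1.1, 7.9]
grip_width: 0.0437
```

```bash
python3 d.py 0.5445 0.0454 0.091 -0.2
```

```text
t 13.33 pos [0.544  0.0451 0.0912] rot [ 1.7985e+02  5.0000e-02 -3.0000e-01] F [-2.83 -1.14  7.9 ] T [-0.21  0.61  0.02] grip 0.0437
shift cm (current axes) [ 0.05 -0.03  0.02] (after turn) [ 0.05 -0.03  0.02] turn [ 0.15  0.05 -0.1 ] q [  31.   17.  -44.  106.   13.   63. -108.]
```

It stopped at TCP z = 0.0912 with about 8 N, which is the predicted home height. Releasing.

servo_tool(
  plan=[
    [1,[0,0,-0.05],[0,0,0]],
    [1,[0,0,0],[0,0,0]],
    [1,[0,0,0],[0,0,0]],
    [1,[0,0,0],[0,0,0]],
    [1,[0,0,-0.2],[0,0,0]],
    [1,[0,0,-1.5],[0,0,0]],
    [1,[0,0,-3],[0,0,0]],
    [1,[0,0,-4],[0,0,0]],
    [1,[0,0,-2],[0,0,0]],
    [1,[0,0,0],[0,0,0]],
  ],
)

```text
time_s: 14.17
tool_pos: [0.5404, 0.047, 0.2]
tool_rot: [-180.0, 0.6, -0.1]
force: [-0.1, 0.4, 0.6]
grip_width: 0.0869
```

```bash
python3 d.py 0.465 0.2797 0.2 16.6
python3 - <<'E'
from h import *
b=cam('side')['image'][190:300,260:400]
cv2.imwrite('pics/p7.png',cv2.resize(b,None,fx=5,fy=5,interpolation=cv2.INTER_CUBIC))
E
```

```text
t 14.17 pos [0.5404 0.047  0.2   ] rot [-1.7999e+02  6.3000e-01 -1.5000e-01] F [-0.14  0.36  0.56] T [ 0.01 -0.05 -0.05] grip 0.0869
shift cm (current axes) [ -7.6  -23.25   0.09] (after turn) [ -0.58 -24.46   0.  ] turn [ -0.1    0.63 -16.75] q [  33.   11.  -46.   98.    8.   75. -104.]
```

View pics/p7.png

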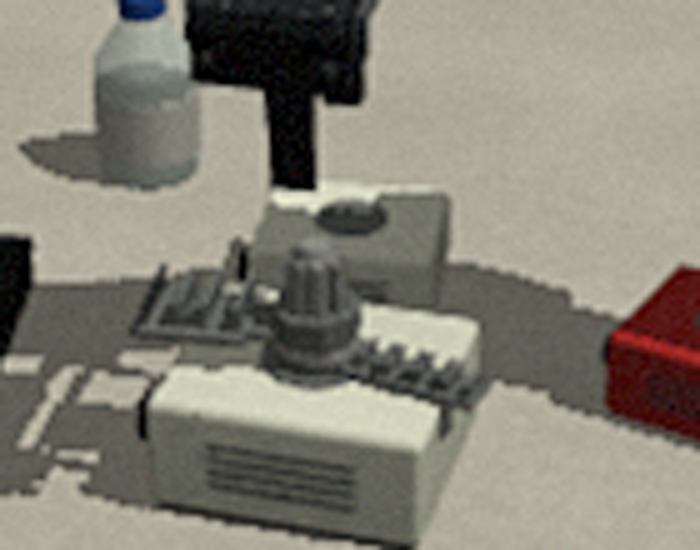

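The large carrier sits level on the base boss, at (310,340) in the crop, with its paddle opposite the base arm. Now the small-clip carrier.

servo_tool(
  plan=[
    [1,[0,0,0],[0,0.6,-5.5]],
    [1,[0,0,0],[0,0,-5.5]],
    [1,[0,0,0],[0,0,-5]],
    [1,[0,0,0],[0,0,0]],
    [1,[-0.1,-3.6,0],[0,0,0]],
    [1,[-0.1,-3.6,0],[0,0,0]],
    [1,[-0.1,-3.6,0],[0,0,0]],
    [1,[-0.1,-3.6,0],[0,0,0]],
    [1,[-0.1,-3.6,0],[0,0,0]],
    [1,[-0.1,-3,0],[0,0,0]],
    [1,[0,-1.5,0],[0,0,0]],
    [1,[0,0,0],[0,0,0]],
    [1,[0,0,0],[0,0,0]],
  ],
)

```text
time_s: 15.3
tool_pos: [0.4614, 0.2646, 0.1825]
tool_rot: [-179.8, 1.3, 14.9]
force: [-0.0, -0.7, -0.1]
grip_width: 0.0872
```

```bash
python3 d.py 0.465 0.2797 0.003 16.6
```

```text
t 15.3 pos [0.4614 0.2646 0.1825] rot [-179.75    1.34   14.85] F [-0.03 -0.7  -0.07] T [-0.01 -0.02  0.01] grip 0.0872
shift cm (current axes) [ 1.15 -1.29 17.93] (after turn) [ 0.78 -1.34 17.95] turn [-0.27  1.33 -1.75] q [  17.   13.  -55.  100.   10.   74. -116.]
```

servo_tool(
  plan=[
    [1,[0.7,-1.2,1],[-0.2,1.2,-1.5]],
    [1,[0,0,3],[0,0,0]],
    [1,[0,0,4],[0,0,0]],
    [1,[0,0,3],[0,0,0]],
    [1,[0,0,1.5],[0,0,0]],
    [1,[0,0,0],[0,0,0]],
  ],
)

```text
time_s: 15.8
tool_pos: [0.4698, 0.268, 0.05]
tool_rot: [179.7, 0.1, 15.3]
force: [-0.2, 0.0, -0.1]
grip_width: 0.0869
```

```bash
python3 d.py 0.465 0.2797 0.003 16.6
```

```text
t 15.8 pos [0.4698 0.268  0.05  ] rot [1.7972e+02 9.0000e-02 1.5290e+01] F [-0.18  0.04 -0.14] T [-0.1   0.09 -0.01] grip 0.0869
shift cm (current axes) [-0.15 -1.28  4.7 ] (after turn) [-0.12 -1.26  4.7 ] turn [ 0.28  0.1  -1.31] q [  12.   22.  -51.  108.   20.   60. -123.]
```

servo_tool(
  plan=[
    [1,[-0.12,-1.2,0.5],[0.2,0.1,-1.2]],
    [1,[0,-0.1,1],[0,0,0]],
    [1,[0,0,1],[0,0,0]],
    [1,[0,0,0],[0,0,0]],
  ],
)

```text
time_s: 16.13
tool_pos: [0.4673, 0.2776, 0.0236]
tool_rot: [179.9, -0.0, 16.1]
force: [-1.3, -0.2, -0.1]
grip_width: 0.0873
```

```bash
python3 d.py 0.465 0.2797 0.003 16.6
```

```text
t 16.13 pos [0.4673 0.2776 0.0236] rot [ 1.7986e+02 -4.0000e-02  1.6140e+01] F [-1.27 -0.17 -0.12] T [ 0.02  0.01 -0.05] grip 0.0873
shift cm (current axes) [-0.17 -0.27  2.06] (after turn) [-0.16 -0.27  2.06] turn [ 0.14 -0.04 -0.46] q [   9.   24.  -50.  109.   23.   57. -125.]
```

servo_tool(
  plan=[
    [1,[-0.17,-0.25,0.8],[0.1,0,-0.4]],
    [1,[0,0,0.8],[0,0,0]],
    [1,[0,0,0.3],[0,0,0]],
    [1,[0,0,0],[0,0,0]],
  ],
)

```text
time_s: 16.47
tool_pos: [0.4664, 0.2805, 0.0044]
tool_rot: [180.0, -0.2, 16.6]
force: [0.9, -0.3, -0.6]
grip_width: 0.0873
```

```bash
python3 d.py 0.465 0.2797 0.003 16.6
```

```text
t 16.47 pos [0.4664 0.2805 0.0044] rot [179.97  -0.25  16.56] F [ 0.86 -0.3  -0.64] T [ 0.01  0.01 -0.03] grip 0.0873
shift cm (current axes) [-0.16  0.03  0.13] (after turn) [-0.16  0.03  0.14] turn [ 0.03 -0.25 -0.04] q [   8.   26.  -49.  110.   24.   55. -126.]
```

servo_tool(
  plan=[
    [1,[-0.15,0.03,0.12],[0,-0.2,0]],
    [0,[0,0,0],[0,0,0]],
    [0,[0,0,0],[0,0,0]],
    [0,[0,0,0],[0,0,0]],
    [0,[0,0,0],[0,0,0]],
    [0,[0,0,0],[0,0,0]],
  ],
  force=25,
)

```text
time_s: 16.97
tool_pos: [0.4658, 0.2801, 0.0041]
tool_rot: [180.0, -0.1, 16.6]
force: [-0.1, -0.2, 0.5]
grip_width: 0.0613
```

```bash
python3 d.py 0.465 0.2797 0.003 16.6
```

```text
t 16.97 pos [0.4658 0.2801 0.0041] rot [ 1.7997e+02 -1.4000e-01  1.6560e+01] F [-0.14 -0.2   0.45] T [-0.02  0.11 -0.02] grip 0.0613
shift cm (current axes) [-0.09  0.02  0.1 ] (after turn) [-0.09  0.02  0.11] turn [ 0.03 -0.14 -0.04] q [   8.   26.  -49.  110.   24.   55. -126.]
```

servo_tool(
  plan=[
    [0,[-0.08,0.02,0.12],[0,-0.1,0]],
    [0,[0,0,0],[0,0,0]],
    [0,[0,0,0],[0,0,0]],
    [0,[0,0,0],[0,0,0]],
    [0,[0,0,0],[0,0,0]],
    [0,[0,0,0],[0,0,0]],
    [0,[0,0,0],[0,0,0]],
  ],
)

```text
time_s: 17.55
tool_pos: [0.4655, 0.2797, 0.0032]
tool_rot: [180.0, -0.1, 16.5]
force: [-0.5, 0.2, 0.0]
grip_width: 0.0436
```

```bash
python3 d.py 0.465 0.2797 0.003 16.6
```

```text
t 17.55 pos [0.4655 0.2797 0.0032] rot [ 1.7997e+02 -9.0000e-02  1.6540e+01] F [-0.45  0.17  0.02] T [ 0.05 -0.02  0.02] grip 0.0436
shift cm (current axes) [-0.05 -0.02  0.02] (after turn) [-0.05 -0.02  0.02] turn [ 0.03 -0.09 -0.06] q [   8.   26.  -49.  110.   24.   55. -126.]
```

servo_tool(
  plan=[
    [0,[0,0,-2],[0,0,0]],
    [0,[0,0,-4],[0,0,0]],
    [0,[0,0,-4],[0,0,0]],
    [0,[0,0,-4],[0,0,0]],
    [0,[0,0,-4],[0,0,5]],
    [0,[0,0,-2],[0,0,5]],
    [0,[0,0,0],[0,0,5]],
    [0,[0,0,0],[0,0,0]],
    [0,[0,0,0],[0,0,0]],
  ],
)

```text
time_s: 18.3
tool_pos: [0.4622, 0.2788, 0.2095]
tool_rot: [179.8, 0.3, 1.2]
force: [0.2, 0.4, -0.9]
grip_width: 0.0438
```

```bash
python3 d.py 0.544 0.0452 0.2 -0.3
```

```text
t 18.3 pos [0.4622 0.2788 0.2095] rot [179.83   0.33   1.16] F [ 0.24  0.37 -0.87] T [ 0.12  0.02 -0.05] grip 0.0438
shift cm (current axes) [ 7.72 23.52  0.97] (after turn) [ 8.31 23.32  0.95] turn [0.17 0.33 1.46] q [  15.   11.  -54.   98.    9.   76. -130.]
```

servo_tool(
  plan=[
    [0,[0,0,0],[0.1,0.3,1]],
    [0,[1.2,3.5,0],[0,0,0]],
    [0,[1.2,3.5,0],[0,0,0]],
    [0,[1.2,3.5,0],[0,0,0]],
    [0,[1.2,3.5,0],[0,0,0]],
    [0,[1.2,3.5,0],[0,0,0]],
    [0,[1.2,3,0],[0,0,0]],
    [0,[0.5,1.5,0],[0,0,0]],
    [0,[0,0,0],[0,0,0]],
    [0,[0,0,0],[0,0,0]],
  ],
)

```text
time_s: 19.13
tool_pos: [0.5355, 0.0515, 0.1955]
tool_rot: [-179.9, 1.2, 1.3]
force: [-0.6, 0.0, -1.4]
grip_width: 0.0435
```

```bash
python3 d.py 0.544 0.0452 0.16 -0.3
python3 - <<'E'
from h import *
a=cam('top')['image'][190:300,250:390]; b=cam('side')['image'][190:300,260:400]
cv2.imwrite('pics/p8.png',cv2.resize(np.hstack([a,b]),None,fx=2.85,fy=2.85,interpolation=cv2.INTER_CUBIC))
E
```

```text
t 19.13 pos [0.5355 0.0515 0.1955] rot [-179.94    1.18    1.3 ] F [-0.57  0.02 -1.39] T [ 0.08 -0.05  0.02] grip 0.0435
shift cm (current axes) [0.9  0.65 3.54] (after turn) [0.85 0.62 3.55] turn [-0.05  1.18  1.6 ] q [  33.   11.  -45.   99.    7.   75. -103.]
```

View pics/p8.png

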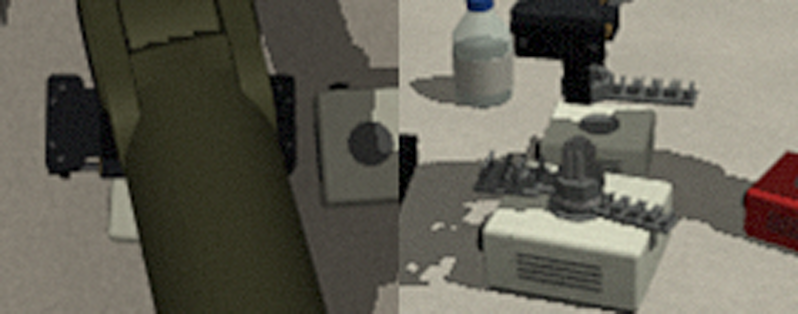

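The micro carrier is held above the spindle with its arm over the base-arm side (side-crop (650,90)). The large carrier is still in place, so I align and descend.

servo_tool(
  plan=[
    [0,[0.7,0.5,0.8],[0,1,1.3]],
    [0,[0,0,0.8],[0,0,0]],
    [0,[0,0,0.5],[0,0,0]],
    [0,[0,0,0],[0,0,0]],
  ],
)

```text
time_s: 19.57
tool_pos: [0.5401, 0.0558, 0.1734]
tool_rot: [-179.8, 0.2, 0.8]
force: [-0.6, -0.6, -1.9]
grip_width: 0.0437
```

```bash
python3 d.py 0.544 0.0454 0.152 -0.3
```

```text
t 19.57 pos [0.5401 0.0558 0.1734] rot [-179.84    0.21    0.81] F [-0.59 -0.59 -1.9 ] T [ 0.06  0.05 -0.01] grip 0.0437
shift cm (current axes) [0.39 1.05 2.14] (after turn) [0.4  1.04 2.14] turn [-0.16  0.21  1.11] q [  32.   11.  -45.  101.    8.   71. -104.]
```

servo_tool(
  plan=[
    [0,[0.35,0.9,0.5],[-0.1,0.2,1]],
    [0,[0,0.1,0.5],[0,0,0]],
    [0,[0,0,0.3],[0,0,0]],
    [0,[0,0,0],[0,0,0]],
  ],
)

```text
time_s: 19.9
tool_pos: [0.5431, 0.0479, 0.1592]
tool_rot: [-179.9, 0.0, 0.0]
force: [-0.0, -0.3, -1.9]
grip_width: 0.0434
```

```bash
python3 d.py 0.544 0.0454 0.145 -0.3
```

```text
t 19.9 pos [0.5431 0.0479 0.1592] rot [-1.7993e+02  4.0000e-02  3.0000e-02] F [-0.04 -0.28 -1.9 ] T [0.04 0.02 0.  ] grip 0.0434
shift cm (current axes) [0.09 0.25 1.42] (after turn) [0.09 0.25 1.42] turn [-0.07  0.04  0.33] q [  32.   12.  -45.  102.    9.   70. -105.]
```

servo_tool(
  plan=[
    [0,[0.1,0.22,0.4],[0,0,0.3]],
    [0,[0,0.03,0.4],[0,0,0]],
    [0,[0,0,0.3],[0,0,0]],
    [0,[0,0,0.1],[0,0,0]],
  ],
)

```text
time_s: 20.23
tool_pos: [0.5446, 0.045, 0.1465]
tool_rot: [-179.9, -0.0, -0.3]
force: [-0.7, 0.8, -1.1]
grip_width: 0.0437
```

```bash
python3 d.py 0.544 0.0454 0.136 -0.3
```

```text
t 20.23 pos [0.5446 0.045  0.1465] rot [-179.92   -0.     -0.33] F [-0.7   0.83 -1.12] T [ 0.06 -0.03  0.  ] grip 0.0437
shift cm (current axes) [-0.06 -0.04  1.05] (after turn) [-0.06 -0.04  1.05] turn [-0.08 -0.   -0.03] q [  32.   13.  -45.  102.   10.   68. -106.]
```

servo_tool(
  plan=[
    [0,[-0.06,-0.04,0.25],[0,0,0]],
    [0,[0,0,0.25],[0,0,0]],
    [0,[0,0,0.2],[0,0,0]],
    [0,[0,0,0.15],[0,0,0]],
    [0,[0,0,0.1],[0,0,0]],
  ],
)

```text
time_s: 20.65
tool_pos: [0.5441, 0.0455, 0.136]
tool_rot: [-179.9, -0.0, -0.3]
force: [-0.6, 0.5, 1.3]
grip_width: 0.0434
```

```bash
python3 d.py 0.544 0.0454 0.13 -0.3
```

```text
t 20.65 pos [0.5441 0.0455 0.136 ] rot [-1.7992e+02 -2.0000e-02 -3.2000e-01] F [-0.64  0.5   1.31] T [-0.06  0.03  0.02] grip 0.0434
shift cm (current axes) [-0.01  0.01  0.6 ] (after turn) [-0.01  0.01  0.6 ] turn [-0.08 -0.02 -0.02] q [  32.   14.  -44.  103.   10.   67. -106.]
```

servo_tool(
  plan=[
    [0,[0,0,0.1],[0,0,0]],
    [0,[0,0,0.1],[0,0,0]],
  ],
)

```text
time_s: 20.82
tool_pos: [0.5448, 0.0453, 0.1347]
tool_rot: [-180.0, -0.1, -0.3]
force: [0.5, 0.4, 0.3]
grip_width: 0.0437
```

```bash
python3 d.py 0.544 0.0454 0.13 -0.3
```

```text
t 20.82 pos [0.5448 0.0453 0.1347] rot [-1.7995e+02 -1.1000e-01 -3.2000e-01] F [0.53 0.38 0.32] T [-0.14 -0.08 -0.04] grip 0.0437
shift cm (current axes) [-0.08 -0.01  0.47] (after turn) [-0.08 -0.01  0.47] turn [-0.05 -0.11 -0.02] q [  32.   14.  -44.  103.   10.   67. -106.]
```

servo_tool(
  plan=[
    [0,[0,0,0.12],[0,0,0]],
    [0,[0,0,0.12],[0,0,0]],
    [0,[0,0,0.12],[0,0,0]],
  ],
)

```text
time_s: 21.07
tool_pos: [0.5451, 0.0454, 0.1309]
tool_rot: [-179.9, -0.2, -0.3]
force: [-0.2, -0.3, 0.0]
grip_width: 0.0437
```

```bash
python3 d.py 0.544 0.0454 0.13 -0.3
```

```text
t 21.07 pos [0.5451 0.0454 0.1309] rot [-1.7994e+02 -1.6000e-01 -3.3000e-01] F [-0.19 -0.32  0.04] T [-0.06 -0.16 -0.01] grip 0.0437
shift cm (current axes) [-0.11  0.    0.09] (after turn) [-0.11  0.    0.09] turn [-0.06 -0.16 -0.03] q [  32.   14.  -44.  103.   11.   67. -106.]
```

Past the spline tops with no load, so the teeth are engaged. Now on to the catch.

servo_tool(
  plan=[
    [0,[0,0,0.15],[0,0,0]],
    [0,[0,0,0.15],[0,0,0]],
    [0,[0,0,0.15],[0,0,0]],
    [0,[0,0,0.2],[0,0,0]],
    [0,[0,0,0.2],[0,0,0]],
  ],
)

```text
time_s: 21.48
tool_pos: [0.546, 0.0457, 0.1232]
tool_rot: [-180.0, -0.3, -0.3]
force: [-0.0, -0.8, 2.1]
grip_width: 0.0437
```

```bash
python3 d.py 0.544 0.0454 0.107 -0.3
```

```text
t 21.48 pos [0.546  0.0457 0.1232] rot [-179.96   -0.26   -0.33] F [-0.05 -0.81  2.1 ] T [-0.01  0.12  0.02] grip 0.0437
shift cm (current axes) [-0.2   0.03  1.62] (after turn) [-0.2   0.03  1.62] turn [-0.04 -0.26 -0.03] q [  32.   15.  -44.  104.   11.   66. -107.]
```

servo_tool(
  plan=[
    [0,[-0.08,0,0.25],[0,-0.2,0]],
    [0,[-0.03,0,0.25],[0,0,0]],
    [0,[0,0,0.25],[0,0,0]],
    [0,[0,0,0.25],[0,0,0]],
    [0,[0,0,0.15],[0,0,0]],
  ],
)

```text
time_s: 21.9
tool_pos: [0.5456, 0.0457, 0.1105]
tool_rot: [-179.9, -0.1, -0.3]
force: [0.0, -1.0, -1.1]
grip_width: 0.0437
```

```bash
python3 d.py 0.5445 0.0454 0.107 -0.3
```

```text
t 21.9 pos [0.5456 0.0457 0.1105] rot [-1.7995e+02 -1.5000e-01 -3.3000e-01] F [ 0.03 -1.02 -1.13] T [-0.06 -0.18 -0.02] grip 0.0437
shift cm (current axes) [-0.11  0.03  0.35] (after turn) [-0.11  0.03  0.35] turn [-0.05 -0.15 -0.03] q [  31.   15.  -44.  105.   12.   65. -107.]
```

servo_tool(
  plan=[
    [0,[-0.03,0,0.15],[0,0,0]],
    [0,[0,0,0.12],[0,0,0]],
    [0,[0,0,0.12],[0,0,0]],
    [0,[0,0,0.12],[0,0,0]],
  ],
)

```text
time_s: 22.23
tool_pos: [0.5451, 0.0454, 0.1071]
tool_rot: [180.0, -0.1, -0.3]
force: [-3.3, -1.0, 10.3]
grip_width: 0.044
```

```bash
python3 d.py 0.5445 0.0454 0.107 -0.3
```

```text
t 22.23 pos [0.5451 0.0454 0.1071] rot [ 1.7996e+02 -7.0000e-02 -3.4000e-01] F [-3.27 -0.95 10.27] T [-0.16  0.79  0.02] grip 0.044
shift cm (current axes) [-0.06  0.    0.01] (after turn) [-0.06  0.    0.01] turn [ 0.04 -0.07 -0.04] q [  31.   16.  -44.  105.   12.   64. -107.]
```

It stopped at 0.1071 with about 10 N, which is home (16 mm above the large carrier's stop). I release it and withdraw.

servo_tool(
  plan=[
    [1,[0,0,-0.05],[0,0,0]],
    [1,[0,0,0],[0,0,0]],
    [1,[0,0,0],[0,0,0]],
    [1,[0,0,0],[0,0,0]],
    [1,[0,0,-0.2],[0,0,0]],
    [1,[0,0,-1.5],[0,0,0]],
    [1,[0,0,-3],[0,0,0]],
    [1,[0,0,-4],[0,0,0]],
    [1,[0,0,-3],[0,0,0]],
    [1,[0,3.5,-1],[0,0,0]],
    [1,[0,4,0],[0,0,0]],
    [1,[0,4,0],[0,0,0]],
    [1,[0,4,0],[0,0,0]],
    [1,[0,4,0],[0,0,0]],
    [1,[0,3,0],[0,0,0]],
    [1,[0,1,0],[0,0,0]],
    [1,[0,0,0],[0,0,0]],
    [1,[0,0,0],[0,0,0]],
  ],
)

```text
time_s: 23.73
tool_pos: [0.5421, -0.1949, 0.2385]
tool_rot: [-179.9, 0.3, 0.2]
force: [-0.1, -0.2, -0.1]
grip_width: 0.0868
```

```bash
python3 d.py 0.5445 0.0454 0.107 -0.3
python3 - <<'E'
from h import *
a=cam('top')['image'][190:300,250:390]; b=cam('side')['image'][190:300,260:400]
cv2.imwrite('pics/p9.png',cv2.resize(np.hstack([a,b]),None,fx=2.85,fy=2.85,interpolation=cv2.INTER_CUBIC))
E
```

```text
t 23.73 pos [ 0.5421 -0.1949  0.2385] rot [-179.94    0.25    0.22] F [-0.1  -0.22 -0.12] T [ 0.03  0.   -0.02] grip 0.0868
shift cm (current axes) [  0.39 -24.02  13.17] (after turn) [  0.12 -24.03  13.15] turn [-0.06  0.25  0.52] q [ 48.  12. -36.  91.   7.  79. -78.]
```

View pics/p9.png

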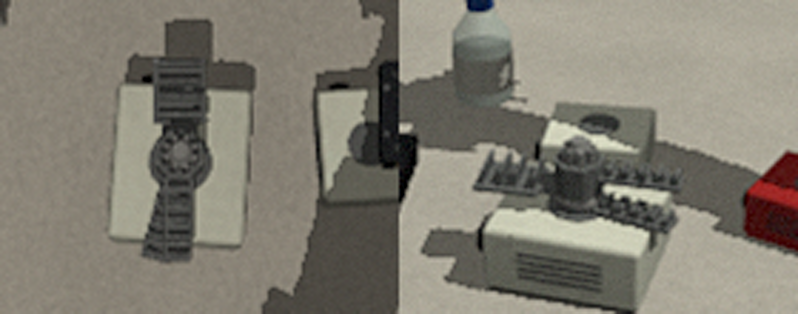

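Both carriers sit level and seated on the spindle. The paddle points up in the top crop (180,90) and the small-clip arm points straight down (178,220), opposite it. The bystanders are untouched and the gripper is clear, so I hand in.

```bash
python3 -c "
from cell import env
print(env.sign_off())"
```

```text
the job is handed in; nothing more can be done
None
```

I fitted both carriers on the large white rotator's spindle, let go of them and handed the job in at about 24 s of the 72 s; no verdict was reported.

- **Large-clip carrier:** it went onto the splines on the first try. It passed the catch with about 4 N showing on the wrist and stopped at tool height 91.2 mm (91 expected), pressed with about 8 N. Its arm is about 13° off exactly opposite the bottom arm, on the splines I judged nearest from the top image (limit 29°).
- **Small-clip carrier:** it touched the spline tops lightly (about 3 N), then settled in. It stopped at 107.1 mm with about 10 N, 15.9 mm above the large carrier's stop (16 expected). Its tool angle was within 0.1° of that used for the large carrier, so the arms are opposite.
- **Last pictures:** both carriers look level and seated, and the gripper was well clear. The bottle looked unmoved; the slide box and tube rack were outside the final pictures, and the arm never went near them.
- **Checks that disagreed:**
    - The side camera put the spindle about 2 mm from the top camera's estimate. The splines themselves centred the carriers 1–2 mm further out in x than the top camera's estimate.
    - The bottom boss outline measured 57 mm instead of 46 mm. I took this to be a flange under it and used only its centre.

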